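# Turn the wide leaf of the leather swatch book

### The arm

A 6-joint arm with a two-finger parallel gripper is mounted at the origin on the work surface. World frame = base frame: x ahead of the robot, y to its left, z up, the work surface at z = 0. Lengths are in mm, angles in rad, forces in N, time in s.
With the tool pointing down it reaches from about 325 to 900 mm from the base axis. Payload 3.5 kg.
Tool frame: the origin (TCP) lies midway between the tips of the shut fingers; the grasp point (between the pads) lies 19 mm behind it; z points along the fingers, y is the line along which they close (so a half turn about z gives the same grasp; the last joint's range is limited). The gripper opens to 85 mm and grips with 20 to 120 N. Pads are 22 mm wide; open, the fingers measure 114 mm over their backs; the gripper's body (76 mm by 85 mm) begins 54 mm behind the grasp point. The pads swing forward as they close: fully open they stand 13 mm farther back than shut.
Start: joints at [1.08, 0.276, -0.026, 1.268, 0, 1.467], TCP at [236.351, 578.584, 231.313] pointing down, gripper open.
Joint ranges: [-3.12, 3.12], [-0.85, 1.88], [-1.08, 1.24], [-1.95, 2.15], [-1.57, 1.53], [-3.14, 3.14]. Speed limits (rad/s): [2.57, 2.57, 3.14, 3.14, 3.14, 3.14].

### API

Orientations are given as a unit quaternion [x, y, z, w].
In Python, from workcell import manip, vision gives the robot as it stands.
- The arm moves only by the tool drive_tool, never from a script. Its argument "deltas" is a list of rows, each a list of 7 numbers: the closure, from 0 (fully open) to 1 (shut), then the shift along the tool's x, y, z normalised to -1 to 1, where 1 is 0.2 m, then the turn, a rotation vector about the tool's x, y, z normalised to -1 to 1, where 1 is 2 pi rad. In form: [[gripper, tx, ty, tz, rx, ry, rz], ...]. A call has 1 to 5 rows; each row is the pose to reach, as a shift and turn from the pose commanded when the call began, along the tool's axes at that moment, turning the shorter way round; what a row does not reach only later rows make up. A row lasts 1/12 s, in which the tool goes at most 41.7 mm and 7.16 degrees, less where a joint would pass 70% of its speed; a pose out of reach is approached as far as the arm can. A call with a number of a shift or a turn outside -1 to 1 is refused whole. A call with a gripper value outside its range is refused whole. The fingers move at their own pace and stop on an object; "newtons" is the grip in N (left out, the last holds). Time passes only in rows, so rows that repeat a pose let the fingers close. It gives the time, the measured TCP pose, the force, the opening and the grip force at its end, in the units of the state.
- manip.state(): the state, without advancing time (a new reading comes with each control period).
- vision.read_camera(name): name is "side" or "top"; returns (picture, depth): 384x512x3 uint8, red, green, blue; 384x512 float32, mm along the optical axis (not along the pixel's ray), 0 where there is no reading.
- vision.camera_model(name): a dict with "camera_matrix" (3x3 intrinsics, pixels), "R" (3x3) and "t" (3): a world point X has camera coordinates R X + t. Camera axes: x right, y down, z forward; pixel columns grow to the right and rows downward; lengths in mm; the calibration is good to about 2 mm. A picture is of the moment at which its call begins. camera_model takes no time and is no camera call.
- manip.close_job(): hands the job in; it is judged then, once.
The state is a dict: "time": time; "joint_pos": joint angles; "qd": joint speeds; "joint_efforts": joint torques, N m; "position": TCP position; "ee_rot": TCP orientation; "contact_force": force on the tool from outside, world axes, zero at the start; "torque": the same for the moment, N m; "grip_width": finger opening in mm; "grip_force": force on a finger pad.
Only numpy, scipy, OpenCV 4.12 (cv2) and the standard library are available. Lean on these libraries where they do the work, as an engineer would, in place of code of your own. Each camera call takes 0.05 s, during which the arm holds its last target. There are 200 camera calls.

### The job

Turn the wide leaf of the swatch book over the ring spine with a fingertip, so that it lies fully flat on the other side. Do not pinch it between the fingers, lift the book or slam the leaf down, and take the hand away afterwards. Leave the narrow leaf as it stands, the book lying where it is, and everything else on the table undisturbed.

Things in the scene. Friction and masses are not known exactly. Their poses are not given: they have to be found in the camera images.
- book: Leather swatch book lying open on the table, 215 x 274 mm, about 2 kg, loose. Origin: centre of its underside. Its x runs along the ring spine (away from the robot at yaw 0), its y across the spine from the leaves' right-hand side (-y) to the left-hand side (+y), z up. Cover 6 mm thick; a pack of swatches on either side of the spine, from 12 to 116 mm from it, top 24 mm above the table; spine rings reach 41 mm above the table.
- wide_leaf (a joint): Angle of the wide leaf about the spine, rad: 0 = flat on the right-hand (book -y) pack, 1.57 = upright, 3.14 = flat on the left-hand (+y) pack, where it stops. It starts partly raised (0.25 to 0.6). The leaf weighs 0.1 kg. The hinge is stiff: the leaf stays at any angle it is left at; turning it takes about 1 to 2 N at its free edge.
- wide_hinge (a point): Point on the spine's hinge line, 30 mm above the table, at the middle of the wide leaf's width. Its axes are the book's.
- wide_edge (a point): Middle of the wide leaf's free edge, at half its thickness, 125 mm from the hinge line. Its y axis points from the free edge to the hinge line, its x along the spine, its z out of the swatch side.
- wide_board: Wide leaf's stiff grey-brown card board, 117 mm along the spine, 4 mm thick, reaching from 2 mm to 125 mm from the hinge line; its centre plane passes through the hinge line. Origin on the hinge line at the middle of its width; the leaf runs along its -y. When the leaf is on the right, the board is its underside; when turned over, its top.
- wide_face: Brown leather swatch glued on the wide board's other side (upper side at the start), 101 x 95 mm, 2 mm thick, from 15 mm to 110 mm from the hinge line. Same origin and axes as the board.
- narrow_leaf (a joint): Angle of the neighbouring narrow leaf (68 mm along the spine, otherwise alike, on the same spine, 16 mm further along book +x beside the wide leaf), same meaning; starts between 0.12 and 0.4 and is to be left alone.
- narrow_edge (a point): Middle of the narrow leaf's free edge, 125 mm from the hinge line.
- tape_roll: Bystander, loose: roll of clear tape lying flat, 92 mm across, 25 mm high. Origin: centre of its underside.
- coasters: Bystander, loose: stack of seven square leather coasters, 95 x 95 mm, 35 mm high. Origin: centre of its underside.
- pen_pot: Bystander, loose: blue cup, 72 mm across, 85 mm high. Origin: centre of its underside.
- glue: Bystander, loose: white bottle, 44 mm across, 100 mm high. Origin: centre of its underside.
- brush: Bystander, loose: brush lying flat, 170 mm long.
- eraser: Bystander, loose: white eraser, 55 x 24 x 13 mm. Origin: centre of its underside.
- weight: Bystander, loose: brass paperweight with a knob, 52 mm across, 60 mm high. Origin: centre of its underside.

How it is judged:
By the outcome, as a careful person would: the job done as asked, in the order asked, and still so for the second after the job is handed in, with the robot touching nothing.
It also fails if it takes over 42 s, if anything falls off the work surface, if the arm or the gripper's body presses on something with over 40 N, if the wrist force passes 120 N, or if a joint passes its speed limit or range.

## Working session

There is one attempt and no reset: what is moved stays moved. The work goes in short steps, Python scripts to look and compute and a tool call to move; the robot and the scene stay as the last step left them, time stands still between calls to the robot, and variables do not carry over. Pictures are saved under pics/ and viewed, at most 10 in all, crops included, and the job is handed in when it is done.

Besides the shell and the picture viewer there is one more tool, called after ">>>" by a JSON object that holds its "fn" and its "kwargs". drive_tool: Moves the arm, as the interface text tells. Scaled input: -1 to 1 covers 0.2 m each way for a shift and 2 pi rad each way for a turn. Its arguments: {"type":"object","properties":{"deltas":{"type":"array"},"newtons":{"type":"number"}},"required":["deltas"]}

```bash
mkdir -p pics
python3 - <<'E'
from workcell import manip, vision
import cv2,numpy as np
for n in("top","side"):
    p,d=vision.read_camera(n); cv2.imwrite(f"pics/{n}0.png",cv2.cvtColor(p,cv2.COLOR_RGB2BGR)); np.save(f"pics/{n}0.npy",d)
    m=vision.camera_model(n); print(n,np.round(m["camera_matrix"],1).tolist(),np.round(m["R"],3).tolist(),np.round(m["t"],1).tolist())
print(manip.state())
E
```

```text
top [[372.0, 0.0, 253.8], [0.0, 372.0, 190.5], [0.0, 0.0, 1.0]] [[0.024, -1.0, -0.004], [-0.978, -0.023, -0.207], [0.207, 0.009, -0.978]] [5.0, 519.9, 1066.3]
side [[391.7, 0.0, 251.0], [0.0, 391.7, 188.0], [0.0, 0.0, 1.0]] [[-0.983, -0.183, -0.013], [-0.094, 0.559, -0.824], [0.158, -0.809, -0.566]] [508.8, 75.5, 960.1]
{'time': 0.1, 'joint_pos': array([ 1.07959684e+00,  2.77086718e-01, -2.77461818e-02,  1.26799629e+00,
       -1.60334919e-05,  1.46742106e+00]), 'qd': array([ 0.0003731 , -0.00210638,  0.00252098,  0.0002042 ,  0.00200569,
        0.00067142]), 'joint_efforts': array([ 5.69412150e-04, -4.46708000e+01,  2.96128803e+01,  8.45058763e-03,
       -4.45909302e-05,  9.22327814e-07]), 'position': array([236.02432326, 577.95901723, 230.25186863]), 'ee_rot': array([ 1.92699037e-01,  9.81257381e-01, -9.74194586e-04, -2.90076096e-04]), 'contact_force': array([ 0.33182298, -0.06045613,  0.64048996]), 'torque': array([ 0.02818814,  0.00845747, -0.01672327]), 'grip_force': 0.0, 'grip_width': 84.77715298109594}
```

View pics/top0.png

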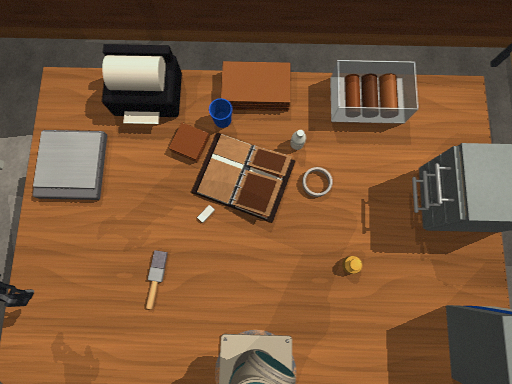

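View pics/side0.png

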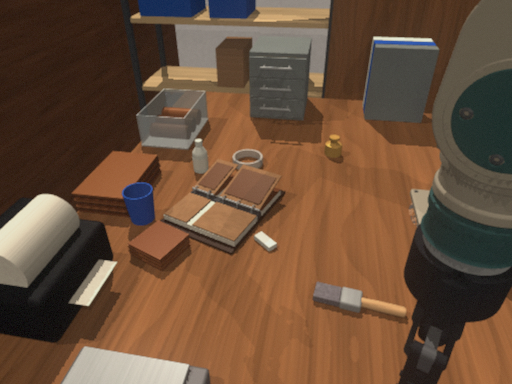

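The top view shows the book near (243,177). Its spine runs from about (230,205) to (250,148), the wide leaf is at (258,193), the narrow leaf at (270,162), and the eraser at (206,214). Next I'll measure them.

```bash
cat > h.py <<'E'
import numpy as np,cv2
from workcell import manip, vision
def cloud(n,d):
    m=vision.camera_model(n);K=np.array(m["camera_matrix"]);R=np.array(m["R"]);t=np.array(m["t"])
    v,u=np.mgrid[:d.shape[0],:d.shape[1]]
    c=np.stack([(u-K[0,2])/K[0,0]*d,(v-K[1,2])/K[1,1]*d,d],-1)
    return (c-t)@R
def proj(n,X):
    m=vision.camera_model(n);c=np.atleast_2d(X)@np.array(m["R"]).T+np.array(m["t"]);p=c@np.array(m["camera_matrix"]).T
    return p[:,:2]/p[:,2:]
E
python3 - <<'E'
from h import *
d=np.load("pics/top0.npy");P=cloud("top",d);im=cv2.imread("pics/top0.png")
for n,(u,v) in dict(tape=(305,181),tape2=(330,181),coast=(186,142),pot=(220,106),glue=(298,133),eraser=(206,214),weight=(353,262),brush=(157,265)).items(): print(n,P[v,u].round())
# book: points above table in region
r=np.zeros(d.shape,bool);r[125:225,188:300]=1
m=(r&(P[...,2]>3)&(P[...,2]<120)).astype(np.uint8)
k,l,s,c=cv2.connectedComponentsWithStats(m)
i=1+np.argmax(s[1:,4]); print(s[1:].tolist())
Q=P[l==i]
rect=cv2.minAreaRect(Q[:,:2].astype(np.float32));print(rect,cv2.boxPoints(rect).round().tolist())
for a in [(258,185),(262,193),(250,205),(255,180),(275,185),(272,205),(240,195),(270,160),(285,160),(225,175),(245,165)]: print(a,P[a[1],a[0]].round(1))
c=cv2.resize(im[120:230,185:305],None,fx=5,fy=5,interpolation=cv2.INTER_CUBIC);cv2.imwrite("pics/c1.png",c)
s=cv2.imread("pics/side0.png")[150:255,155:295];cv2.imwrite("pics/c2.png",cv2.resize(s,None,fx=5,fy=5,interpolation=cv2.INTER_CUBIC))
E
```

```text
tape [ 566. -144.   -1.]
tape2 [ 562. -219.   22.]
coast [676. 236.  33.]
pot [797. 133.  41.]
glue [ 689. -111.   99.]
eraser [451. 163.  14.]
weight [ 315. -273.   58.]
brush [293. 302.  16.]
[[188, 125, 21, 37, 530], [216, 125, 13, 3, 25], [240, 127, 2, 2, 2], [243, 127, 1, 1, 1], [274, 127, 2, 1, 2], [202, 128, 1, 1, 1], [209, 128, 1, 1, 1], [226, 128, 1, 1, 1], [251, 128, 1, 1, 1], [269, 128, 1, 1, 1], [278, 128, 1, 1, 1], [291, 129, 1, 1, 1], [223, 131, 1, 1, 1], [244, 130, 1, 1, 1], [248, 130, 1, 1, 1], [254, 130, 1, 1, 1], [263, 131, 2, 2, 3], [290, 130, 10, 20, 156], [210, 132, 1, 1, 1], [216, 132, 1, 1, 1], [191, 133, 104, 90, 5523], [228, 132, 1, 1, 1], [235, 133, 1, 1, 1], [251, 132, 1, 1, 1], [243, 134, 1, 1, 1], [240, 136, 1, 1, 1], [255, 137, 1, 1, 1], [278, 136, 1, 1, 1], [209, 140, 1, 1, 1], [267, 140, 1, 1, 1], [270, 142, 1, 1, 1], [268, 144, 1, 1, 1], [275, 145, 1, 1, 1], [283, 146, 1, 1, 1], [273, 149, 1, 1, 1], [286, 148, 1, 1, 1], [286, 150, 1, 1, 1], [294, 153, 1, 1, 1], [291, 154, 1, 1, 1], [294, 156, 1, 1, 1], [292, 158, 1, 1, 1], [299, 159, 1, 1, 1], [190, 1
[... 1415 characters left out ...]
1, 1, 1], [226, 222, 1, 1, 1], [241, 223, 3, 1, 3], [264, 222, 1, 2, 2], [266, 223, 1, 1, 1], [277, 222, 1, 1, 1], [287, 222, 1, 1, 1], [290, 223, 1, 1, 1], [248, 224, 1, 1, 1], [262, 224, 1, 1, 1]]
((578.328125, 53.080589294433594), (276.7185974121094, 222.03208923339844), 71.72290802001953) [[430.0, -43.0], [640.0, -113.0], [727.0, 150.0], [516.0, 219.0]]
(258, 185) [537.8   5.2  50.4]
(262, 193) [512.   -7.3  56.9]
(250, 205) [476.6  27.9  45.7]
(255, 180) [554.3  14.7  45.7]
(275, 185) [536.6 -45.8  61.2]
(272, 205) [475.7 -37.7  59.7]
(240, 195) [508.4  59.5  36.2]
(270, 160) [618.7 -30.1  46.5]
(285, 160) [617.1 -75.7  55.3]
(225, 175) [574.7 109.4  18.9]
(245, 165) [607.1  47.4  24.6]
```

View pics/c1.png

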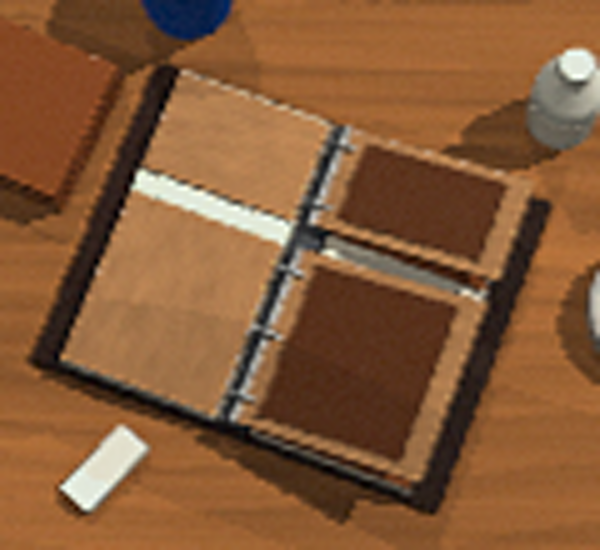

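The crop shows the wide leaf's dark face at about (360,360) in crop pixels, its free edge at right from (480,305) to (415,475), and the spine from (230,410) to (310,235). The narrow leaf lies above and to the right.

```bash
cat >> h.py <<'E'
from scipy.spatial.transform import Rotation as Ro
YAW=-0.319; C=np.array([578.,53.,0]); B=Ro.from_euler('z',YAW).as_matrix()
def w2b(P): return (P-C)@B
def b2w(p): return np.array(p)@B.T+C
def tool(tau,az=0.): # fingers point to book +y tilted tau from down (rad); tool y along book -x... 
    z=np.array([0,np.sin(tau),-np.cos(tau)]); y=np.array([1.,0,0]); 
    R=np.stack([np.cross(y,z),y,z],1)
    return B@Ro.from_euler('z',az).as_matrix()@R
def delta(p,R,flip=None):
    s=manip.state(); R0=Ro.from_quat(s['ee_rot']).as_matrix(); best=None
    for f in ([0,1] if flip is None else [flip]):
        Rt=R@np.diag([-1,-1,1]) if f else R
        rv=Ro.from_matrix(R0.T@Rt).as_rotvec()
        if best is None or np.linalg.norm(rv)<np.linalg.norm(best[0]): best=(rv,f)
    t=R0.T@(np.array(p)-s['position'])
    print('shift',(t/200).round(3),'turn',(best[0]/2/np.pi).round(4),'flip',best[1],'deg',np.degrees(np.linalg.norm(best[0])).round(1),'mm',np.linalg.norm(t).round())
E
python3 - <<'E'
from h import *
import glob
d=np.load("pics/top0.npy");P=cloud("top",d);im=cv2.imread("pics/top0.png").astype(int)
roi=np.zeros(d.shape,bool);roi[130:222,235:296]=1
m=(roi&(im[...,2]<120)&(im[...,2]>60)&(im[...,2]>im[...,0]*1.8)&(P[...,2]>30)).astype(np.uint8)
k,l,s,c=cv2.connectedComponentsWithStats(m)
for i in range(1,k):
    if s[i,4]<80: continue
    q=w2b(P[l==i]); A=np.c_[q[:,1],np.ones(len(q))]; co=np.linalg.lstsq(A,q[:,2],rcond=None)[0]
    print(s[i],'x',np.percentile(q[:,0],[1,50,99]).round(),'y',np.percentile(q[:,1],[1,99]).round(),'z',np.percentile(q[:,2],[2,98]).round(),'th',-np.arctan(co[0]),'z@0',co[1])
b=w2b(P); sel=(b[...,2]>3)&(abs(b[...,0])<125)&(abs(b[...,1])<160)&(b[...,2]<90)
q=b[sel]; print('ext',np.percentile(q,[.5,99.5],axis=0).round())
r=q[(abs(q[:,1])<25)&(q[:,2]>35)&(q[:,0]<20)]; 
print('leftpack z',np.median(q[(q[:,1]>40)&(q[:,1]<100)][:,2]))
print('tool down start yaw',Ro.from_quat(manip.state()['ee_rot']).as_matrix().round(3).tolist())
# approach: tau 60deg, book point
for tau in (0,60): delta(b2w([-45,-170,150]),tool(np.radians(tau)))
for n,w in dict(hinge=[-42,0,30],c1=[-107,-137,6],c2=[107,137,6]).items(): print(n,proj('top',b2w(w)).round(1))
E
```

```text
[252 149  34  24 489] x [37. 63. 90.] y [-108.  -17.] z [35. 57.] th 0.7068995428409847 z@0 -1.2345433087212416
[235 173  42  40 993] x [-96. -47.   5.] y [-105.  -13.] z [36. 63.] th 0.7447656196690379 z@0 0.7971365969318671
ext [[-109. -136.    3.]
 [ 117.  157.   65.]]
leftpack z 22.49509103549863
tool down start yaw [[-0.926, 0.378, -0.001], [0.378, 0.926, -0.002], [0.0, -0.002, -1.0]]
shift [-2.41  -2.646  0.406] turn [-3.00e-04  2.00e-04  2.39e-01] flip 0 deg 86.1 mm 720.0
shift [-2.41  -2.646  0.406] turn [-0.1245  0.1333  0.215 ] flip 0 deg 101.5 mm 720.0
hinge [[238.2 185.9]]
c1 [[272.9 221.5]]
c2 [[214.8 131.7]]
```

>>> {"fn": "drive_tool", "kwargs": {"deltas": [[1,-0.6,-0.67,0,0,0,0.06],[1,-0.6,-0.67,0,0,0,0.06],[1,-0.6,-0.67,0,0,0,0.06],[1,-0.6,-0.67,0,0,0,0.06],[1,-0.6,-0.67,0,0,0,0.06]], "newtons": 20}}

```text
time: 0.52
position: [296.7, 404.4, 230.5]
ee_rot: [0.375, 0.927, -0.002, 0.0]
contact_force: [-1.1, 0.6, 0.4]
grip_width: 25.6
grip_force: 0.0
```

>>> {"fn": "drive_tool", "kwargs": {"deltas": [[1,-0.8,-0.4,0,0,0,0.06],[1,-0.8,-0.4,0,0,0,0.06],[1,-0.8,-0.4,0,0,0,0.06],[1,-0.8,-0.4,0,0,0,0.06],[1,-0.8,-0.4,0,0,0,0.06]]}}

```text
time: 0.93
position: [357.5, 236.9, 231.0]
ee_rot: [0.542, 0.84, -0.001, 0.001]
contact_force: [0.4, 1.2, -0.1]
grip_width: -0.2
grip_force: 0.0
```

>>> {"fn": "drive_tool", "kwargs": {"deltas": [[1,-0.9,-0.08,0,0,0,0.06],[1,-0.9,-0.08,0,0,0,0.06],[1,-0.9,-0.08,0,0,0,0.06],[1,-0.9,-0.08,0,0,0,0.06],[1,-0.9,-0.08,0,0,0,0.06]]}}

```text
time: 1.35
position: [418.8, 66.5, 231.4]
ee_rot: [0.69, 0.724, -0.0, 0.001]
contact_force: [1.5, -0.0, -0.1]
grip_width: 0.2
grip_force: 0.0
```

Run:
```python
from h import *
s=manip.state();print(s['time'],s['joint_pos'].round(2),s['position'].round())
delta(b2w([-58,-190,180]),tool(0),0)
delta(b2w([-58,-190,150]),tool(np.radians(30)),0)
delta(b2w([-58,-190,150]),tool(np.radians(65)),0)
```

```text
1.35 [ 0.01 -0.09 -0.43  1.23 -0.    1.53] [419.  67. 231.]
shift [-0.888  0.18   0.259] turn [0.0003 0.0002 0.0583] flip 0 deg 21.0 mm 188.0
shift [-0.888  0.18   0.409] turn [-0.015   0.0826  0.0571] flip 0 deg 36.6 mm 199.0
shift [-0.888  0.18   0.409] turn [-0.0328  0.1787  0.0521] flip 0 deg 68.0 mm 199.0
```

>>> {"fn": "drive_tool", "kwargs": {"deltas": [[1,-0.888,0.18,0.26,0,0,0.058],[1,-0.888,0.18,0.26,0,0,0.058],[1,-0.888,0.18,0.26,0,0,0.058],[1,-0.888,0.18,0.26,0,0,0.058],[1,-0.888,0.18,0.26,0,0,0.058]]}}

```text
time: 1.77
position: [462.9, -108.6, 178.0]
ee_rot: [0.809, 0.587, -0.0, 0.0]
contact_force: [0.5, -0.6, 0.6]
grip_width: -0.1
grip_force: 0.0
```

>>> {"fn": "drive_tool", "kwargs": {"deltas": [[1,0,0,0,0,0.09,0],[1,0,0,0,0,0.09,0],[1,0,0,0,0,0.09,0],[1,0,0,0,0,0.09,0],[1,0,0,0,0,0.09,0]]}}

```text
time: 2.18
position: [462.5, -106.7, 178.9]
ee_rot: [0.777, 0.564, 0.228, -0.165]
contact_force: [-0.2, -0.1, -0.6]
grip_width: 0.2
grip_force: 0.0
```

>>> {"fn": "drive_tool", "kwargs": {"deltas": [[1,0,0,0,0,0.09,0],[1,0,0,0,0,0.09,0],[1,0,0,0,0,0.09,0],[1,0,0,0,0,0.09,0],[1,0,0,0,0,0.09,0]]}}

```text
time: 2.6
position: [462.4, -106.5, 177.8]
ee_rot: [0.682, 0.495, 0.435, -0.317]
contact_force: [0.3, 0.1, -0.4]
grip_width: -0.1
grip_force: 0.0
```

Run:
```python
from h import *
p,d=vision.read_camera("top"); cv2.imwrite("pics/t2.png",cv2.cvtColor(p,cv2.COLOR_RGB2BGR))
s=manip.state();print(s['time'],s['joint_pos'].round(2),s['position'].round(),w2b(s['position']).round(), (B.T@Ro.from_quat(s['ee_rot']).as_matrix()).round(2).tolist())
delta(b2w([-58,-165,75]),tool(np.radians(65)),0)
delta(b2w([-58,-145,50]),tool(np.radians(65)),0)
```

```text
2.65 [-0.88  0.48 -0.35  1.6   0.87  0.59] [ 462. -106.  176.] [ -60. -188.  176.] [[0.0, 1.0, -0.01], [0.42, 0.0, 0.91], [0.91, -0.01, -0.42]]
shift [-0.41   0.016  0.314] turn [-0.001  -0.0007 -0.0005] flip 0 deg 0.5 mm 103.0
shift [-0.482  0.017  0.457] turn [-0.001  -0.0007 -0.0005] flip 0 deg 0.5 mm 133.0
```

View pics/t2.png

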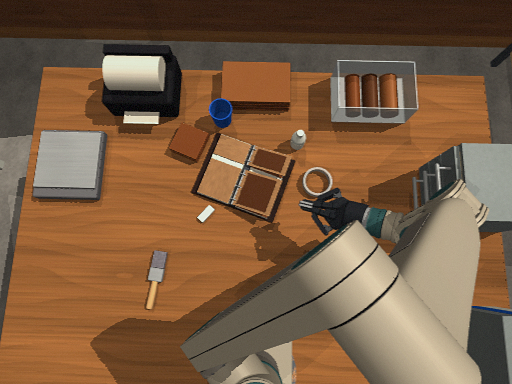

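The hand is tilted 65° at (315,205), to the right of the book, clear of the tape at (318,181). I'll lower it and then slide the tip under the free edge.

>>> {"fn": "drive_tool", "kwargs": {"deltas": [[1,-0.12,0.01,0.11,0,0,0],[1,-0.25,0.01,0.23,0,0,0],[1,-0.38,0.01,0.35,0,0,0],[1,-0.508,0.01,0.455,0,0,0],[1,-0.508,0.01,0.455,0,0,0]]}}

```text
time: 3.07
position: [474.1, -65.3, 44.9]
ee_rot: [0.683, 0.496, 0.431, -0.319]
contact_force: [-0.3, -0.6, 0.3]
grip_width: -0.0
grip_force: 0.0
```

Run:
```python
from h import *
p,d=vision.read_camera("side"); cv2.imwrite("pics/s3.png",cv2.resize(cv2.cvtColor(p,cv2.COLOR_RGB2BGR)[130:290,150:350],None,fx=3.7,fy=3.7,interpolation=cv2.INTER_CUBIC))
s=manip.state();print(s['time'],s['position'].round(),w2b(s['position']).round(1),s['contact_force'])
P=cloud("side",d);b=w2b(P)
for x0 in(-80,-50,-20,50,80):
    q=b[(abs(b[...,0]-x0)<12)&(b[...,1]<-95)&(b[...,1]>-135)&(b[...,2]>35)&(b[...,2]<95)]; print(x0,len(q),np.percentile(q,[5,95],axis=0).round().tolist() if len(q) else '')
delta(b2w([-58,-112,40]),tool(np.radians(65)),0)
```

```text
3.1167 [475. -67.  47.] [ -60.3 -145.8   47.5] [0.33230938 0.2026988  0.32946567]
-80 59 [[-91.0, -117.0, 57.0], [-69.0, -96.0, 63.0]]
-50 56 [[-61.0, -119.0, 58.0], [-40.0, -96.0, 63.0]]
-20 58 [[-31.0, -118.0, 57.0], [-9.0, -96.0, 62.0]]
50 55 [[39.0, -121.0, 52.0], [61.0, -96.0, 56.0]]
80 53 [[70.0, -121.0, 51.0], [91.0, -96.0, 56.0]]
shift [0.038 0.013 0.169] turn [-0.0016  0.0003 -0.0001] flip 0 deg 0.6 mm 35.0
```

View pics/s3.png

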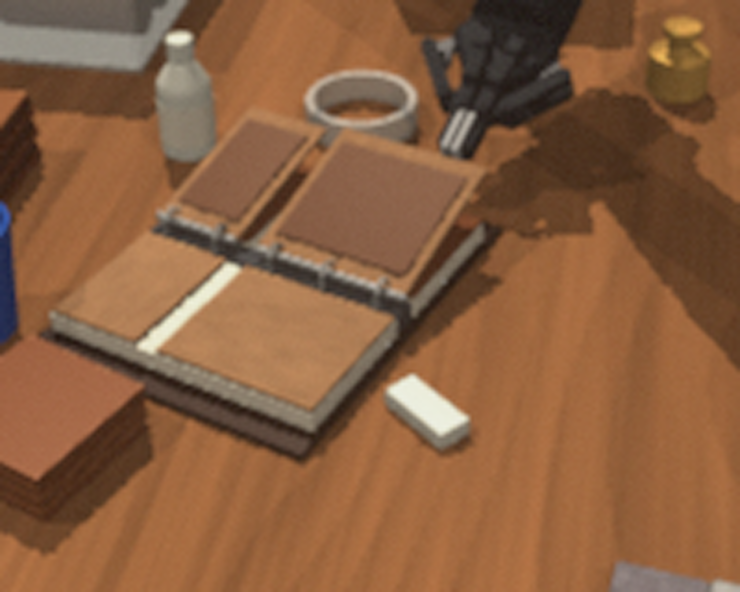

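The side view shows the fingertip at (455,135), just beyond the raised free edge (480,170). The gap under the edge is visible. I'll insert the tip.

>>> {"fn": "drive_tool", "kwargs": {"deltas": [[1,0.005,0.008,0.05,0,0,0],[1,0.015,0.008,0.1,0,0,0],[1,0.025,0.008,0.15,0,0,0],[1,0.035,0.008,0.183,0,0,0],[1,0.035,0.008,0.183,0,0,0]]}}

```text
time: 3.53
position: [489.5, -34.4, 41.0]
ee_rot: [0.682, 0.498, 0.433, -0.315]
contact_force: [-0.2, -0.1, 0.2]
grip_width: -0.1
grip_force: 0.0
```

```bash
cat >> h.py <<'E'
X=-58;RR=108
def sweep(th,tau=None,x=X,r=RR):
    if tau is None: tau=np.interp(th,[0,60,150,180],[65,65,15,8])
    t,a=np.radians([th,tau]); e=np.array([0,-np.cos(t),np.sin(t)]); n=np.array([0,-np.sin(t),-np.cos(t)])
    perp=np.array([0,np.cos(a),np.sin(a)])
    return b2w([x,0,30]+r*e+(2+11*abs(perp@n))*n),tool(a)
def rows(ths,start=None,**k):
    if start is None:
        s=manip.state(); start=(s['position'],Ro.from_quat(s['ee_rot']).as_matrix())
    p0,R0=start
    for i in range(0,len(ths),5):
        out=[]
        for th in ths[i:i+5]:
            p,R=sweep(th,**k); v=np.r_[(R0.T@(p-p0))/200,Ro.from_matrix(R0.T@R).as_rotvec()/2/np.pi]
            out.append([1]+v.round(3).tolist())
        print(ths[i:i+5],out); p0,R0=p,R
E
python3 - <<'E'
from h import *
s=manip.state();print(s['time'],w2b(s['position']).round(1),s['contact_force'].round(1))
print(w2b(sweep(16)[0]).round(1))
rows([18,21,24,27,30, 34,38,42,46,50, 54,58,62,66,70])
E
```

```text
3.5333 [ -56.7 -110.8   41. ] [-0.2 -0.1  0.2]
[ -58.  -107.4   47.4]
[18, 21, 24, 27, 30] [[1, 0.054, -0.006, -0.003, -0.001, 0.001, 0.001], [1, 0.082, -0.006, -0.009, -0.001, 0.001, 0.001], [1, 0.11, -0.006, -0.014, -0.001, 0.001, 0.001], [1, 0.138, -0.006, -0.017, -0.001, 0.001, 0.001], [1, 0.167, -0.006, -0.019, -0.001, 0.001, 0.001]]
[34, 38, 42, 46, 50] [[1, 0.038, -0.0, 0.0, 0.0, 0.0, 0.0], [1, 0.077, -0.0, 0.003, 0.0, 0.0, 0.0], [1, 0.115, 0.0, 0.009, 0.0, 0.0, 0.0], [1, 0.154, -0.0, 0.017, 0.0, 0.0, 0.0], [1, 0.191, 0.0, 0.029, 0.0, 0.0, 0.0]]
[54, 58, 62, 66, 70] [[1, 0.037, -0.0, 0.014, 0.0, 0.0, 0.0], [1, 0.073, 0.0, 0.031, 0.0, 0.0, 0.0], [1, 0.107, -0.0, 0.051, -0.0, -0.003, 0.0], [1, 0.14, -0.0, 0.072, 0.0, -0.009, 0.0], [1, 0.171, -0.0, 0.096, 0.0, -0.015, 0.0]]
```

>>> {"fn": "drive_tool", "kwargs": {"deltas": [[1,0.054,0,-0.003,0,0,0],[1,0.082,0,-0.009,0,0,0],[1,0.11,0,-0.014,0,0,0],[1,0.138,0,-0.017,0,0,0],[1,0.167,0,-0.019,0,0,0]]}}

```text
time: 3.95
position: [492.4, -24.8, 71.9]
ee_rot: [0.683, 0.497, 0.433, -0.315]
contact_force: [0.4, 0.8, -1.9]
grip_width: -0.2
grip_force: 0.8
```

>>> {"fn": "drive_tool", "kwargs": {"deltas": [[1,0.038,0,0,0,0,0],[1,0.077,0,0.003,0,0,0],[1,0.115,0,0.009,0,0,0],[1,0.154,0,0.017,0,0,0],[1,0.191,0,0.029,0,0,0]]}}

```text
time: 4.37
position: [498.9, -3.6, 104.0]
ee_rot: [0.683, 0.497, 0.433, -0.315]
contact_force: [-0.6, -0.1, -2.5]
grip_width: -0.2
grip_force: 0.8
```

Run:
```python
from h import *
p,d=vision.read_camera("side"); cv2.imwrite("pics/s4.png",cv2.resize(cv2.cvtColor(p,cv2.COLOR_RGB2BGR)[90:270,150:350],None,fx=3.3,fy=3.3,interpolation=cv2.INTER_CUBIC))
s=manip.state();print(s['time'],s['joint_pos'].round(2),w2b(s['position']).round(1),w2b(sweep(50)[0]).round(1),s['contact_force'].round(1))
rows(list(range(54,184,4)))
```

```text
4.4167 [-0.68  0.5  -0.48  1.24  1.01  0.84] [-57.3 -77.8 105. ] [-58.  -78.6 105. ] [0.8 1.2 0.5]
[54, 58, 62, 66, 70] [[1, 0.036, -0.003, 0.01, -0.001, 0.0, 0.001], [1, 0.072, -0.003, 0.027, -0.001, 0.0, 0.001], [1, 0.106, -0.003, 0.047, -0.001, -0.003, 0.001], [1, 0.139, -0.003, 0.068, -0.001, -0.009, 0.001], [1, 0.17, -0.002, 0.092, -0.001, -0.015, 0.001]]
[74, 78, 82, 86, 90] [[1, 0.031, 0.0, 0.023, -0.0, -0.006, -0.0], [1, 0.061, 0.0, 0.048, -0.0, -0.012, -0.0], [1, 0.089, 0.0, 0.075, -0.0, -0.019, -0.0], [1, 0.115, -0.0, 0.105, -0.0, -0.025, -0.0], [1, 0.139, -0.0, 0.136, -0.0, -0.031, -0.0]]
[94, 98, 102, 106, 110] [[1, 0.027, 0.0, 0.028, -0.0, -0.006, 0.0], [1, 0.053, -0.0, 0.058, -0.0, -0.012, -0.0], [1, 0.076, 0.0, 0.089, -0.0, -0.019, 0.0], [1, 0.096, -0.0, 0.123, -0.0, -0.025, -0.0], [1, 0.115, -0.0, 0.157, -0.0, -0.031, -0.0]]
[114, 118, 122, 126, 130] [[1, 0.022, 0.0, 0.032, -0.0, -0.006, -0.0], [1, 0.042, 0.0, 0.066, -0.0, -0.012, 0.0], [1, 0.06, 0.0, 0.101, -0.0, -0.019, -0.0], [1, 0.075, -0.0, 0.138, -0.0, -0.025, -0.0], [1, 0.087, 0.0, 0.175, -0.0, -0.031, 0.0]]
[134, 138, 142, 146, 150] [[1, 0.017, 0.0, 0.036, -0.0, -0.006, -0.0], [1, 0.031, 0.0, 0.072, -0.0, -0.012, -0.0], [1, 0.042, 0.0, 0.11, -0.0, -0.019, -0.0], [1, 0.051, 0.0, 0.148, 0.0, -0.025, -0.0], [1, 0.056, 0.0, 0.187, -0.0, -0.031, -0.0]]
[154, 158, 162, 166, 170] [[1, 0.011, -0.0, 0.039, 0.0, -0.003, -0.0], [1, 0.018, 0.0, 0.079, 0.0, -0.005, -0.0], [1, 0.023, -0.0, 0.119, -0.0, -0.008, -0.0], [1, 0.025, -0.0, 0.16, -0.0, -0.01, 0.0], [1, 0.024, -0.0, 0.2, -0.0, -0.013, -0.0]]
[174, 178, 182] [[1, -0.001, 0.0, 0.035, 0.0, -0.003, -0.0], [1, -0.003, 0.0, 0.069, 0.0, -0.005, 0.0], [1, -0.008, 0.0, 0.103, 0.0, -0.006, 0.0]]
```

View pics/s4.png

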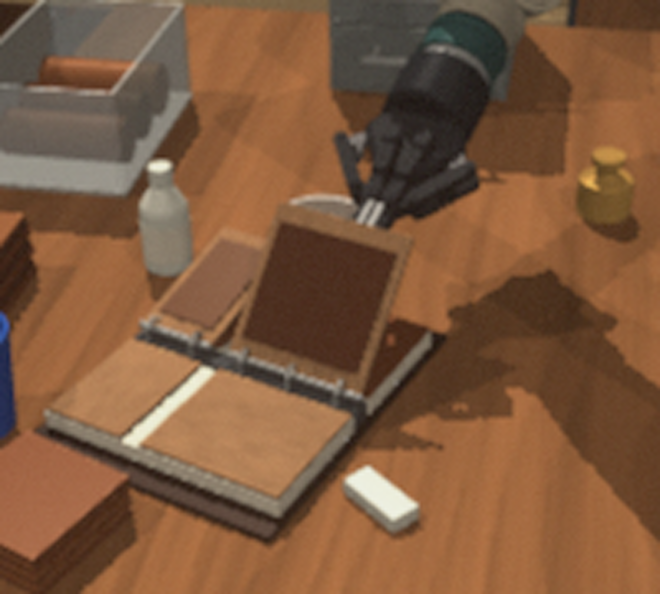

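The leaf is now raised to about 50°, with its edge at (345,215) and the tip behind it. The book and the narrow leaf haven't moved, so I'll continue the sweep.

>>> {"fn": "drive_tool", "kwargs": {"deltas": [[1,0.036,0,0.01,0,0,0],[1,0.072,0,0.027,0,0,0],[1,0.106,0,0.047,0,-0.003,0],[1,0.139,0,0.068,0,-0.009,0],[1,0.17,0,0.092,0,-0.015,0]]}}

```text
time: 4.83
position: [508.5, 25.9, 126.4]
ee_rot: [0.703, 0.511, 0.4, -0.291]
contact_force: [-0.1, -1.7, -1.2]
grip_width: -0.5
grip_force: 0.7
```

>>> {"fn": "drive_tool", "kwargs": {"deltas": [[1,0.031,0,0.023,0,-0.006,0],[1,0.061,0,0.048,0,-0.012,0],[1,0.089,0,0.075,0,-0.019,0],[1,0.115,0,0.105,0,-0.025,0],[1,0.139,0,0.136,0,-0.031,0]]}}

```text
time: 5.25
position: [520.1, 62.0, 137.1]
ee_rot: [0.738, 0.537, 0.33, -0.24]
contact_force: [0.0, -1.8, -1.3]
grip_width: 0.0
grip_force: 0.6
```

>>> {"fn": "drive_tool", "kwargs": {"deltas": [[1,0.027,0,0.028,0,-0.006,0],[1,0.053,0,0.058,0,-0.012,0],[1,0.076,0,0.089,0,-0.019,0],[1,0.096,0,0.123,0,-0.025,0],[1,0.115,0,0.157,0,-0.031,0]]}}

```text
time: 5.67
position: [531.8, 99.0, 133.3]
ee_rot: [0.767, 0.558, 0.257, -0.187]
contact_force: [0.6, -0.7, -0.3]
grip_width: 0.2
grip_force: 0.6
```

Run:
```python
from h import *
p,d=vision.read_camera("side"); cv2.imwrite("pics/s5.png",cv2.resize(cv2.cvtColor(p,cv2.COLOR_RGB2BGR)[70:270,130:350],None,fx=2.9,fy=2.9,interpolation=cv2.INTER_CUBIC))
s=manip.state();print(s['time'],s['joint_pos'].round(2),w2b(s['position']).round(1),w2b(sweep(110)[0]).round(1),s['contact_force'].round(1))
rows(list(range(114,170,4))+[169,172,174,176,178])
```

```text
5.7167 [-0.27  0.16 -0.53  0.85  0.65  1.62] [-58.4  30.8 134.1] [-58.   29.5 134.2] [0.8 0.2 0.9]
[114, 118, 122, 126, 130] [[1, 0.017, 0.002, 0.027, -0.001, -0.006, 0.001], [1, 0.037, 0.003, 0.061, -0.001, -0.012, 0.001], [1, 0.055, 0.003, 0.096, -0.001, -0.018, 0.001], [1, 0.07, 0.003, 0.133, -0.0, -0.024, 0.001], [1, 0.082, 0.003, 0.17, -0.0, -0.03, 0.001]]
[134, 138, 142, 146, 150] [[1, 0.017, 0.0, 0.036, -0.0, -0.006, -0.0], [1, 0.031, 0.0, 0.072, -0.0, -0.012, -0.0], [1, 0.042, 0.0, 0.11, -0.0, -0.019, -0.0], [1, 0.051, 0.0, 0.148, 0.0, -0.025, -0.0], [1, 0.056, 0.0, 0.187, -0.0, -0.031, -0.0]]
[154, 158, 162, 166, 169] [[1, 0.011, -0.0, 0.039, 0.0, -0.003, -0.0], [1, 0.018, 0.0, 0.079, 0.0, -0.005, -0.0], [1, 0.023, -0.0, 0.119, -0.0, -0.008, -0.0], [1, 0.025, -0.0, 0.16, -0.0, -0.01, 0.0], [1, 0.024, 0.0, 0.19, 0.0, -0.012, -0.0]]
[172, 174, 176, 178] [[1, 0.0, 0.0, 0.027, -0.0, -0.002, -0.0], [1, -0.001, -0.0, 0.044, -0.0, -0.003, -0.0], [1, -0.002, -0.0, 0.062, -0.0, -0.005, -0.0], [1, -0.004, -0.0, 0.079, 0.0, -0.006, 0.0]]
```

View pics/s5.png

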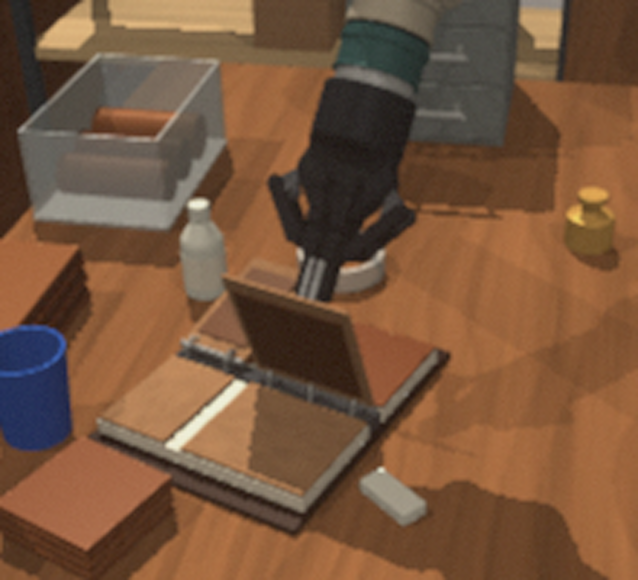

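The leaf is past upright, with its edge between (230,285) and (350,310), and the tip is behind it. I'll keep going.

>>> {"fn": "drive_tool", "kwargs": {"deltas": [[1,0.017,0,0.027,0,-0.006,0],[1,0.037,0,0.061,0,-0.012,0],[1,0.055,0,0.096,0,-0.018,0],[1,0.07,0,0.133,0,-0.024,0],[1,0.085,0,0.172,0,-0.031,0]]}}

```text
time: 6.13
position: [542.1, 131.2, 115.5]
ee_rot: [0.788, 0.573, 0.181, -0.132]
contact_force: [-0.4, -0.9, 0.5]
grip_width: 0.2
grip_force: 0.5
```

>>> {"fn": "drive_tool", "kwargs": {"deltas": [[1,0.017,0,0.036,0,-0.006,0],[1,0.031,0,0.072,0,-0.012,0],[1,0.042,0,0.11,0,-0.019,0],[1,0.051,0,0.148,0,-0.025,0],[1,0.056,0,0.187,0,-0.031,0]]}}

```text
time: 6.55
position: [550.3, 156.6, 86.8]
ee_rot: [0.802, 0.584, 0.104, -0.076]
contact_force: [0.6, -1.3, 1.0]
grip_width: 0.4
grip_force: 0.5
```

>>> {"fn": "drive_tool", "kwargs": {"deltas": [[1,0.011,0,0.039,0,-0.003,0],[1,0.018,0,0.079,0,-0.005,0],[1,0.023,0,0.119,0,-0.008,0],[1,0.025,0,0.16,0,-0.01,0],[1,0.024,0,0.19,0,-0.012,0]]}}

```text
time: 6.97
position: [554.4, 169.8, 50.0]
ee_rot: [0.805, 0.586, 0.073, -0.054]
contact_force: [0.5, -0.1, 0.9]
grip_width: -0.2
grip_force: 0.5
```

Run:
```python
from h import *
s=manip.state();print(s['time'],s['joint_pos'].round(2),w2b(s['position']).round(1),w2b(sweep(169)[0]).round(1),s['contact_force'].round(1))
rows([171,173,175,176.5,178,179,180,181,182,182])
```

```text
6.9667 [ 0.1   0.3  -0.42  0.77  0.17  1.99] [-59.  103.6  50. ] [-58.  105.6  52.7] [ 0.5 -0.1  0.9]
[171, 173, 175, 176.5, 178] [[1, 0.013, 0.005, 0.007, -0.0, -0.001, 0.001], [1, 0.013, 0.005, 0.024, -0.0, -0.002, 0.001], [1, 0.012, 0.005, 0.042, -0.0, -0.003, 0.001], [1, 0.011, 0.005, 0.055, -0.0, -0.004, 0.001], [1, 0.009, 0.005, 0.068, -0.0, -0.005, 0.001]]
[179, 180, 181, 182, 182] [[1, -0.001, 0.0, 0.009, -0.0, -0.001, -0.0], [1, -0.002, -0.0, 0.017, -0.0, -0.001, -0.0], [1, -0.003, 0.0, 0.026, -0.0, -0.001, -0.0], [1, -0.004, 0.0, 0.034, -0.0, -0.001, -0.0], [1, -0.004, 0.0, 0.034, -0.0, -0.001, -0.0]]
```

>>> {"fn": "drive_tool", "kwargs": {"deltas": [[1,0.01,0,0.012,0,-0.001,0],[1,0.01,0,0.025,0,-0.002,0],[1,0.01,0,0.038,0,-0.003,0],[1,0.01,0,0.05,0,-0.004,0],[1,0.01,0,0.062,0,-0.005,0]]}}

```text
time: 7.38
position: [556.1, 173.5, 39.2]
ee_rot: [0.806, 0.587, 0.061, -0.044]
contact_force: [0.5, -1.3, 0.3]
grip_width: -0.4
grip_force: 0.5
```

>>> {"fn": "drive_tool", "kwargs": {"deltas": [[1,0,0,0.006,0,0,0],[1,0,0,0.012,0,0,0],[1,0,0,0.018,0,0,0],[1,0,0,0.018,0,0,0]]}}

```text
time: 7.72
position: [556.5, 174.1, 35.7]
ee_rot: [0.806, 0.587, 0.061, -0.044]
contact_force: [-0.1, 0.4, -0.6]
grip_width: 0.0
grip_force: 0.0
```

>>> {"fn": "drive_tool", "kwargs": {"deltas": [[1,0,0,0.004,0,0,0],[1,0,0,0.008,0,0,0],[1,0,0,0.012,0,0,0],[1,0,0,0.012,0,0,0]]}}

```text
time: 8.05
position: [556.6, 174.5, 33.3]
ee_rot: [0.806, 0.587, 0.061, -0.044]
contact_force: [-0.1, -1.1, 1.1]
grip_width: 0.1
grip_force: 0.2
```

>>> {"fn": "drive_tool", "kwargs": {"deltas": [[1,0,0,0.005,0,0,0],[1,0,0,0.01,0,0,0],[1,0,0,0.01,0,0,0]]}}

```text
time: 8.3
position: [556.8, 174.6, 32.7]
ee_rot: [0.806, 0.587, 0.061, -0.044]
contact_force: [-3.9, -2.7, 10.5]
grip_width: 0.2
grip_force: 4.9
```

The force rose to 10 N at the expected height, so the leaf is on its stop. I'll back off and check.

>>> {"fn": "drive_tool", "kwargs": {"deltas": [[1,0,0,-0.03,0,0,0],[1,0,0,-0.1,0,0,0],[1,0,0,-0.3,0,0,0],[1,0,0,-0.5,0,0,0],[1,0,0,-0.7,0,0,0]]}}

```text
time: 8.72
position: [549.0, 154.7, 170.6]
ee_rot: [0.806, 0.587, 0.06, -0.045]
contact_force: [0.1, 0.2, 0.7]
grip_width: 0.2
grip_force: 0.0
```

>>> {"fn": "drive_tool", "kwargs": {"deltas": [[1,0,-0.2,-0.15,0,0,0],[1,0,-0.4,-0.3,0,0,0],[1,0,-0.6,-0.3,0,0,0],[1,0,-0.8,-0.3,0,0,0],[1,0,-0.8,-0.3,0,0,0]]}}

```text
time: 9.13
position: [389.7, 196.1, 229.5]
ee_rot: [0.806, 0.588, 0.06, -0.046]
contact_force: [-0.3, 0.2, -0.4]
grip_width: 0.0
grip_force: 0.0
```

Run:
```python
from h import *
s=manip.state();print(s['time'],s['position'].round(),s['contact_force'].round(1))
for n in("top","side"):
    p,d=vision.read_camera(n); im=cv2.cvtColor(p,cv2.COLOR_RGB2BGR); b=w2b(cloud(n,d))
    if n=="side": cv2.imwrite("pics/s6.png",cv2.resize(im[100:270,130:330],None,fx=3.2,fy=3.2,interpolation=cv2.INTER_CUBIC))
    else: cv2.imwrite("pics/t6.png",cv2.resize(im[90:240,170:345],None,fx=3.6,fy=3.6,interpolation=cv2.INTER_CUBIC))
    for r in (30,50,70,90,110,120):
        q=b[(b[...,0]>-95)&(b[...,0]<5)&(abs(b[...,1]-r)<6)&(b[...,2]>10)&(b[...,2]<80)]
        print(n,r,len(q),np.median(q[:,2]).round(1) if len(q) else '')
    q=b[(b[...,0]>35)&(b[...,0]<90)&(abs(b[...,1]+110)<6)&(b[...,2]>10)&(b[...,2]<80)];print('narrow',np.median(q[:,2]))
    q=b[(b[...,0]>40)&(b[...,0]<90)&(abs(b[...,1]-70)<30)&(b[...,2]>10)&(b[...,2]<80)];print('leftpack',np.median(q[:,2]))
```

```text
9.1333 [390. 196. 229.] [-0.3  0.2 -0.4]
top 30 122 30.9
top 50 120 30.9
top 70 119 31.0
top 90 118 31.3
top 110 122 30.8
top 120 115 31.0
narrow 54.74143128589487
leftpack 22.842085891307658
side 30 123 30.2
side 50 128 30.3
side 70 138 30.2
side 90 139 30.3
side 110 169 30.1
side 120 262 29.1
narrow 53.722214760377284
leftpack 22.347065535715043
```

View pics/s6.png

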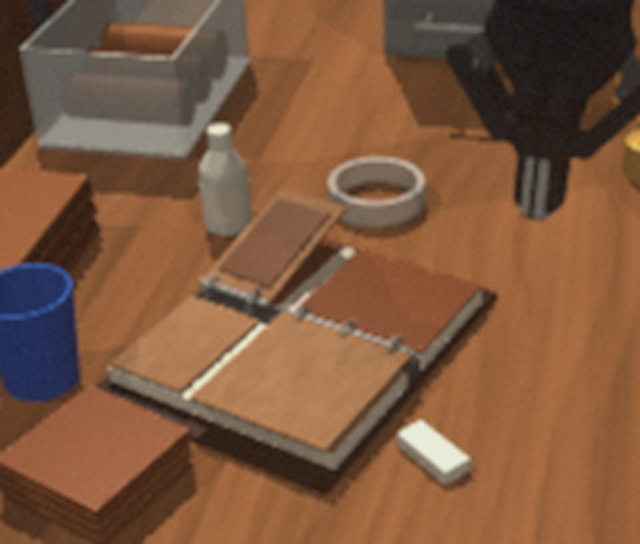

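View pics/t6.png

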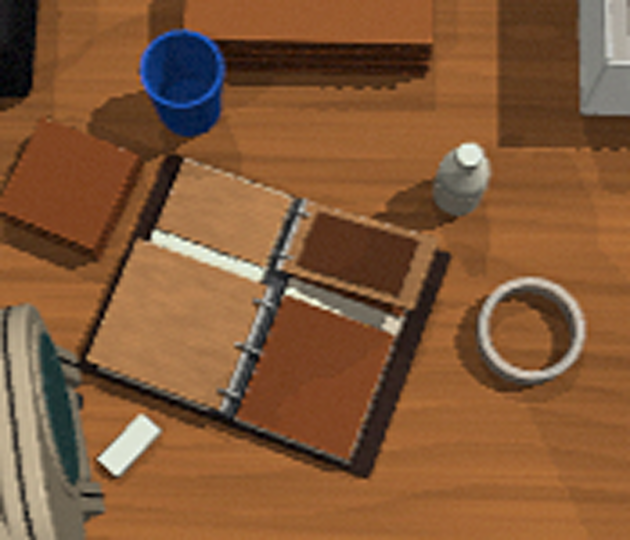

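The leaf's board lies level: 31 mm high from r = 30 to 120 mm, with the expected 8 mm step above the pack. In the side view the wide leaf lies flat around (305,385), and the narrow leaf at (275,245) is still raised. The book and bystanders haven't moved and the hand is clear.

```bash
python3 -c "
from workcell import manip
print(manip.close_job())"
```

```text
the job is handed in; nothing more can be done
None
```

The wide leaf was turned over with a fingertip and measured flat on the left-hand pack. The narrow leaf, the book and everything else looked unmoved, and the hand was clear when I handed the job in at about 9 s.

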